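Set the van's filling station to the open jug and open the supply

TASK

Get the van's filling station ready to fill the open jug with the handle: push the selector arm on top of the column round, with a fingertip, until it points straight at the jug, and leave it there. Only then push the handle of the supply valve round as far as it goes, so that it lies in line with its pipe. Push only: do not grip the arm or the handle between the fingers, and do not lift or shift the jug, the other containers or anything else on the bench.

Things in the scene. Friction and masses are not known exactly. Their poses are not given: they have to be found in the camera images.
- station: Fixed filling station: grey column, head 80 mm across, 146 mm high, round foot 120 mm across. Three thin steel outlet tubes stick out level from its head (12 mm thick, top at 140 mm), each ending in a black nozzle 165 mm from the axis, at -70, 0 and +70 degrees about z from this body's x axis; under each stands one container. Origin: on the bench, on the column's axis; z up.
- selector: Selector arm, an aluminium bar lying level on the column, turning about the column's axis both ways without stops. Origin: on the axis, 161 mm above the bench; x along its long pointed end, the end that points. Bar 22 mm wide, 152 to 170 mm above the bench; point 124 mm from the axis (a diamond 31 mm wide), round tail 52 mm the other way, hub 48 mm across.
- push_point (a point): A good place to push the selector arm: on the bar, 85 mm from the axis, 161 mm above the bench; y is across the bar. It takes about 3 N here to turn the arm, which stays where it is left. At the start the arm points back towards the robot, away from all outlets. All that lies under its sweep is lower than 147 mm.
- jug: The open jug: white, round, 84 mm across the rim and 105 mm high, open at the top, with a loop handle on its side (+y). It stands loose under one of the three nozzles, which one varies, and its handle may face any way. Origin: centre of its underside.
- flask: A closed round white bottle, 68 mm across and 112 mm high, with a narrow capped neck, loose under another nozzle. Leave alone. Origin: centre of its underside.
- canister: A closed square white canister, 70 by 70 mm and 106 mm high with its round cap, loose under another nozzle. Leave alone. Origin: centre of its underside.
- valve: Fixed brass supply valve in the middle of a level copper pipe, 26 mm thick and 85 mm above the bench, that rises out of the bench and goes back into it 200 mm on; below the handle only its stem (24 mm across) is higher than 110 mm. It stands on one side, the station on the other; which is which varies. Origin: on the bench under the handle's pivot; x along the pipe, z up.
- supply (a joint): Angle (rad) of the supply valve's handle about the vertical axis through valve. 0: closed, across the pipe, along the valve's -y; grows anticlockwise seen from above to a stop at 1.57: fully open, in line with the pipe, along the valve's +x. It starts between 0 and 0.25, stays where it is left, and takes about 4 N at 80 mm from the axis to turn.
- handle_mid (a point): Middle of the valve's handle, 80 mm from its axis, 158 mm above the bench. The handle is a level steel bar 18 mm wide and 18 mm high (149 to 167 mm above the bench), reaching 120 mm from its axis. y points back to the axis; x is the way in which the handle has to be pushed to open.
- tape: Roll of orange tape lying flat, 68 mm across, 48 mm high. Leave alone. Origin: centre of its underside.
- spanner: Steel spanner 130 mm long lying flat beyond the station and the valve. Leave alone.
- spraycan: Steel spray can, 56 mm across and 160 mm high. Leave alone. Origin: centre of its underside.
- sprayer: White trigger spray bottle with a red head, 72 mm across, 190 mm high. Leave alone. Origin: centre of its underside.

How it is judged:
On the way, in this order (a step that is already met when the one before it is completed fails the run):
1. the selector arm points at the jug and is at rest, the supply still shut (y of jug in the frame of selector between -0.015 and 0.015 m and x of jug in the frame of selector above 0.1 m and angular speed of selector below 0.1 rad/s and value of joint supply below 0.45 rad), for 0.3 s.
2. the supply valve's handle is at its open stop, the arm still pointing at the jug (y of jug in the frame of selector between -0.015 and 0.015 m and x of jug in the frame of selector above 0.1 m and value of joint supply above 1.42 rad), for 0.2 s.
At the end, for the whole second after the job is handed in: The long end of the selector arm points at the jug (its line passes within 15 mm of the jug's centre) and is at rest, the supply handle is within 0.15 rad of its open stop, the jug is upright, and no loose thing has moved more than 20 mm from its start (all of step 2 and angular speed of selector below 0.1 rad/s and distance of each of jug, flask, canister, tape, spanner, spraycan, sprayer from where it was at the start of the episode below 0.02 m and angle between jug's own z axis and vertical below 0.1 rad); the robot touches nothing.
It fails at once if the supply is opened (handle past 0.45 rad) while the arm does not point at the jug (25 mm) (value of joint supply above 0.45 rad and not (y of jug in the frame of selector between -0.025 and 0.025 m and x of jug in the frame of selector above 0.1 m)).
It fails at once if the selector arm is gripped between the fingers (y of the grasp point in the frame of selector between -0.006 and 0.006 m and x of the grasp point in the frame of selector between 0.03 and 0.12 m and z of the grasp point in the frame of selector between -0.04 and 0.02 m and contact force between the fingers and selector above 1 N).
It fails at once if the valve handle is gripped between the fingers (x of the grasp point in the frame of handle_mid between -0.006 and 0.006 m and y of the grasp point in the frame of handle_mid between -0.04 and 0.06 m and z of the grasp point in the frame of handle_mid between -0.04 and 0.02 m and contact force between the fingers and valve above 1 N).
It fails at once if the jug, another container or a bystander is lifted or shifted by more than 20 mm (distance of any of jug, flask, canister, tape, spanner, spraycan, sprayer from where it was at the start of the episode above 0.02 m).
It also fails if it takes over 58 s, if anything falls off the work surface, if the arm or the gripper's body presses on something with over 40 N, if the wrist force passes 120 N, or if a joint passes its speed limit or range.

ROBOT

A 6-joint arm with a two-finger parallel gripper is mounted at the origin on the work surface. World frame = base frame: x ahead of the robot, y to its left, z up, the work surface at z = 0. Lengths are in m, angles in rad, forces in N, time in s.
With the tool pointing down it reaches from about 0.2 to 0.875 m from the base axis. Payload 3.4 kg.
Tool frame: the origin (TCP) lies at the very end of the fingers, on their centre line; the grasp point (between the pads) lies arm.tcp_to_grasp behind it (arm.tcp_to_grasp is the distance from the TCP to the grasp point, in m); x points along the fingers, y is the direction in which the jaws open and shut, and the axes are right-handed (so a half turn about x gives the same grasp; the last joint's range is limited). The gripper opens to 94 mm and grips with 3 to 60 N. Pads are 16 mm wide; open, the fingers measure 119 mm over their backs; the gripper's body (75 mm by 177 mm) begins 78 mm behind the grasp point.
Start: joints at [1.223, 0.276, 1.505, -0, 1.361, -0.121], TCP at [0.129, 0.56, 0.205] pointing down, gripper open.
Joint ranges: [-2.89, 2.89], [-0.75, 2.08], [0.22, 2.7], [-1.18, 4.32], [0.11, 2.71], [-2.7, 2.7]. Speed limits (rad/s): [2.57, 2.57, 3.14, 3.14, 3.14, 3.14].

INTERFACE

Orientations are given as a rotation vector (axis times angle).
In Python, from workcell import arm gives the robot as it stands. The module is installed in compiled form; this text tells all that it offers.
- The arm moves only by the tool jog_arm, never from a script. Its argument "rows" is a list of rows, each a list of 7 numbers: the turn, a rotation vector about the world's x, y, z in degrees, then the shift along the world's x, y, z in m, then the finger opening in m, from 0 to 0.094. In form: [[rx, ry, rz, dx, dy, dz, jaw], ...]. A call has 1 to 10 rows; each row is the pose to reach, as a shift and turn from the pose commanded when the call began; what a row does not reach only later rows make up. A row lasts 1/8 s, in which the tool goes at most 62.5 mm and 10.7 degrees, less where a joint would pass 70% of its speed; a pose out of reach is approached as far as the arm can. A call with a gripper value outside its range is refused whole. The fingers move at their own pace and stop on an object; "force" is the grip in N (left out, the last holds). Time passes only in rows, so rows that repeat a pose let the fingers close. It gives the time, the measured TCP pose, the force and the opening at its end, in the units of the state.
- arm.sense(): the state, without advancing time (a new reading comes with each control period).
- arm.camera(name): name is "scene" or "top"; returns the picture (384x512x3 uint8, red, green, blue); there is no depth.
- arm.camera_model(name): a dict with "camera_matrix" (3x3 intrinsics, pixels), "distortion" ([k1, k2, p1, p2, k3] as OpenCV has them; the pictures are not rectified), "extrinsics" (4x4, takes a point from camera to world coordinates). Camera axes: x right, y down, z forward; pixel columns grow to the right and rows downward; lengths in m; the calibration is good to about 2 mm. A picture is of the moment at which its call begins. camera_model takes no time and is no camera call.
- arm.sign_off(): hands the job in, once; it reports no verdict.
The state is a dict: "time_s": time; "joint_positions": joint angles; "qd": joint speeds; "effort": joint torques, N m; "tcp_pos": TCP position; "eef_rot": TCP orientation; "wrist_force": force on the tool from outside, world axes, zero at the start; "wrist_torque": the same for the moment, N m; "grip_width": opening from 0.0 (shut) to 1.0 (fully open).
Only numpy, scipy, OpenCV 4.12 (cv2) and the standard library are available. Lean on these libraries where they do the work, as an engineer would, in place of code of your own. Each camera call takes 0.05 s, during which the arm holds its last target.

## Working session

There is one attempt and no reset: what is moved stays moved. The work goes in short steps, Python scripts to look and compute and a tool call to move; the robot and the scene stay as the last step left them, time stands still between calls to the robot, and variables do not carry over. Pictures are saved under pics/ and viewed, and the job is handed in when it is done.

Besides the shell and the picture viewer there is one more tool, called after "Emit:" by a JSON object that holds its "op" and its "data", one argument or row to a line. jog_arm: Moves the arm, as the interface text tells. Its arguments: {"type":"object","properties":{"rows":{"type":"array"},"force":{"type":"number"}},"required":["rows"]}

```bash
mkdir -p pics; ls
python3 - <<'E'
from workcell import arm
import cv2, numpy as np
for n in("scene","top"):
    im=arm.camera(n); cv2.imwrite(f"pics/{n}0.png",im[:,:,::-1])
    m=arm.camera_model(n); print(n,{k:np.round(v,4).tolist() for k,v in m.items()})
s=arm.sense(); print(s, arm.tcp_to_grasp)
E
```

```text
pics
scene {'camera_matrix': [[468.8188, 0.0, 256.6666], [0.0, 468.8188, 193.2974], [0.0, 0.0, 1.0]], 'distortion': [0.0155, 0.0, 0.0, 0.0, 0.0], 'extrinsics': [[-0.8003, 0.4588, -0.386, 1.2014], [0.5996, 0.6161, -0.5109, 0.8004], [0.0034, -0.6403, -0.7681, 1.3139], [0.0, 0.0, 0.0, 1.0]]}
top {'camera_matrix': [[368.4656, 0.0, 256.5926], [0.0, 368.4656, 186.3745], [0.0, 0.0, 1.0]], 'distortion': [-0.12, 0.0, 0.0, 0.0, 0.0], 'extrinsics': [[0.0255, -0.994, 0.1065, 0.434], [-0.9997, -0.0255, 0.0012, 0.0058], [0.0015, -0.1065, -0.9943, 1.4745], [0.0, 0.0, 0.0, 1.0]]}
{'time_s': 0.1, 'joint_positions': array([ 1.22300136e+00,  2.76526632e-01,  1.50599525e+00, -2.07913475e-05,
        1.36069820e+00, -1.20979367e-01]), 'qd': array([-1.03413563e-03, -1.28375148e-03, -3.33275580e-03, -4.52155840e-04,
       -9.11799419e-04,  4.66590588e-05]), 'effort': array([ 2.78761407e-03, -4.05463028e+01, -2.37779832e+01,  7.01473793e-02,
        2.98307044e-02, -3.93524931e-05]), 'tcp_pos': array([0.129131  , 0.55979225, 0.20469866]), 'eef_rot': array([ 0.1768277 ,  1.56380954, -0.17932609]), 'wrist_force': array([-0.96457712,  0.2183343 ,  0.63193986]), 'wrist_torque': array([ 0.00397831,  0.02043128, -0.02487985]), 'grip_width': 0.9978680939902087} 0.0188
```

View pics/scene0.png

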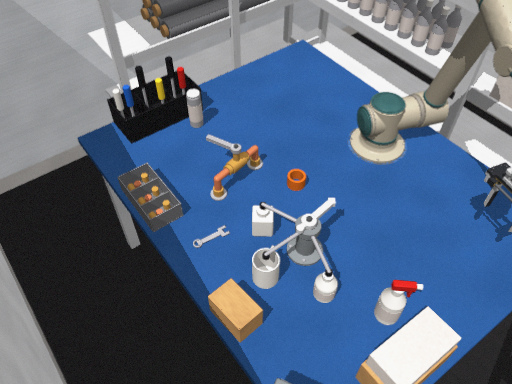

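View pics/top0.png

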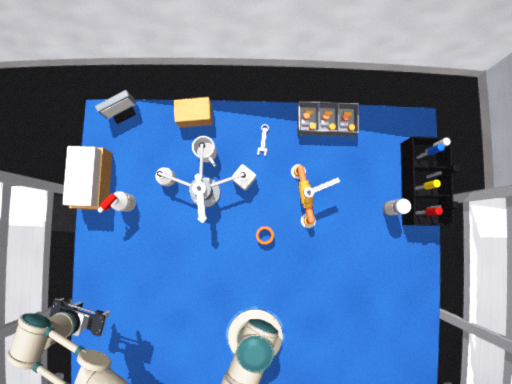

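Run:
```python
import cv2
a=cv2.imread("pics/top0.png"); 
cv2.imwrite("pics/topA.png",cv2.resize(a[120:240,140:280],None,fx=5,fy=5,interpolation=cv2.INTER_CUBIC))
cv2.imwrite("pics/topB.png",cv2.resize(a[140:240,270:370],None,fx=5,fy=5,interpolation=cv2.INTER_CUBIC))
b=cv2.imread("pics/scene0.png"); 
cv2.imwrite("pics/sceneA.png",cv2.resize(b[180:310,220:350],None,fx=4.5,fy=4.5,interpolation=cv2.INTER_CUBIC))
```

```text
(no output)
```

View pics/topA.png

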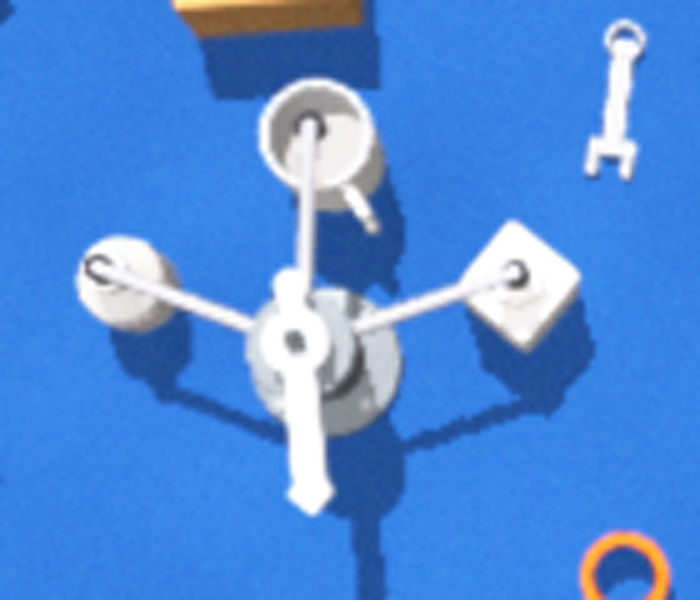

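View pics/topB.png

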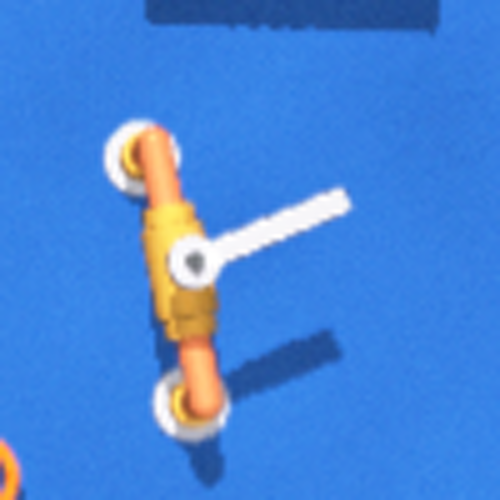

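View pics/sceneA.png

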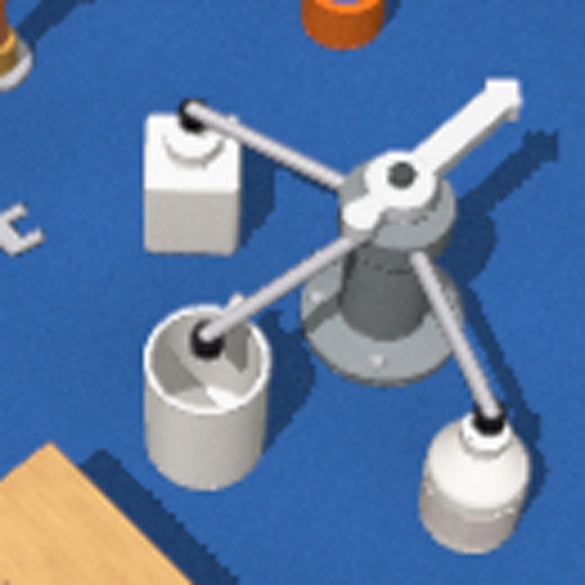

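```bash
cat > h.py <<'E'
import json,cv2,numpy as np
from workcell import arm
def ray(n,u,v):
    m=arm.camera_model(n);K=np.array(m["camera_matrix"]);d=np.array(m["distortion"]);T=np.array(m["extrinsics"])
    p=cv2.undistortPoints(np.array([[[u,v]]],float),K,d)[0,0]
    r=T[:3,:3]@[p[0],p[1],1]; return T[:3,3],r/np.linalg.norm(r)
def plane(n,u,v,z):
    o,r=ray(n,u,v); return o+r*(z-o[2])/r[2]
def tri(a,b):
    (o1,r1),(o2,r2)=a,b
    s,t=np.linalg.lstsq(np.c_[r1,-r2],o2-o1,rcond=None)[0]
    return (o1+r1*s+o2+r2*t)/2, np.linalg.norm(o1+r1*s-o2-r2*t)
def proj(n,P):
    m=arm.camera_model(n);K=np.array(m["camera_matrix"]);d=np.array(m["distortion"]);T=np.linalg.inv(np.array(m["extrinsics"]))
    return cv2.projectPoints(np.array(P,float).reshape(-1,3),cv2.Rodrigues(T[:3,:3])[0],T[:3,3],K,d)[0][:,0]
A=lambda X,Y:("top",(X+.5)/5-.5+140,(Y+.5)/5-.5+120)
B=lambda X,Y:("top",(X+.5)/5-.5+270,(Y+.5)/5-.5+140)
S=lambda X,Y:("scene",(X+.5)/4.5-.5+220,(Y+.5)/4.5-.5+180)
E
python3 - <<'E'
from h import *
np.set_printoptions(precision=4,suppress=True)
hub=plane(*A(296,341),.17);print("hub",hub,"scene",plane(*S(400,180),.17),tri(ray(*A(295,341)),ray(*S(401,175))))
tip=plane(*A(312,514),.161);print("tip",tip,np.linalg.norm((tip-hub)[:2]))
for nm,pt,pts in(("can",A(516,271),S(190,113)),("jug",A(312,125),S(207,340)),("flask",A(100,268),S(490,415))):
    p,e=tri(ray(*pt),ray(*pts)); print("nozzle",nm,p,e,np.linalg.norm((p-hub)[:2]),np.degrees(np.arctan2(*(p-hub)[[1,0]])))
# rim points
r=[plane(*A(*q),.105) for q in((258,133),(375,133),(317,78),(275,94),(358,94),(272,172))]
r=np.array(r)[:,:2]; 
def circ(r):
    M=np.c_[2*r,np.ones(len(r))];c=np.linalg.lstsq(M,(r**2).sum(1),rcond=None)[0];return c[:2],np.sqrt(c[2]+c[0]**2+c[1]**2)
print("jug rim top",circ(r))
r=np.array([plane(*S(*q),.105) for q in((146,358),(270,357),(208,306),(208,411),(165,321),(252,325),(165,398),(252,396))])[:,:2];print("jug rim scene",circ(r))
v=plane(*B(194,261),.167);e=plane(*B(346,198),.163);print("valve",v,"end",e,np.linalg.norm((e-v)[:2]),np.degrees(np.arctan2(*(e-v)[[1,0]])))
p1=plane(*B(155,140),.095);p2=plane(*B(205,405),.095);print("pipe",p1,p2,np.linalg.norm(p1-p2),np.degrees(np.arctan2(*(p1-p2)[[1,0]])), (p1+p2)/2)
E
```

```text
hub [0.5634 0.2135 0.17  ] scene [0.5627 0.2168 0.17  ] (array([0.5621, 0.2147, 0.1731]), np.float64(0.0026660405983544686))
tip [0.4408 0.1985 0.161 ] 0.12349661581782412
nozzle can [0.6225 0.0603 0.1298] 0.0023358753954360843 0.16422970351568594 -68.8933245462755
nozzle jug [0.7286 0.2169 0.1273] 0.004144223235319904 0.1652378952647917 1.174979634580694
nozzle flask [0.6172 0.3708 0.1276] 0.0033858992744797483 0.16623552364234206 71.11544650056682
jug rim top (array([0.7278, 0.2154]), np.float64(0.0444082035811738))
jug rim scene (array([0.7267, 0.2189]), np.float64(0.04100679303996501))
valve [ 0.5594 -0.1781  0.167 ] end [ 0.6082 -0.2886  0.163 ] 0.12082185215400694 -66.16501022317203
pipe [ 0.6577 -0.1576  0.095 ] [ 0.4582 -0.1978  0.095 ] 0.20351647663254388 11.403991686381534 [ 0.558  -0.1777  0.095 ]
```

Run:
```python
from h import *
np.set_printoptions(precision=4,suppress=True)
R=cv2.Rodrigues(arm.sense()["eef_rot"])[0];print(R, np.degrees(np.arctan2(R[1,1],R[0,1])))
hub=np.array([.5625,.2145]);p0=np.array([.129,.56])
for th in (187,187,200,225,250,270,290,310,330,345,361):
    t=np.radians(th);u=np.array([np.cos(t),np.sin(t)]);n=np.array([-u[1],u[0]])
    print(th,[np.round(hub+.085*u-o*n-0,3).tolist() for o in (.045,.024,.019)])
```

```text
[[-0.0005  0.2249  0.9744]
 [-0.0015  0.9744 -0.2249]
 [-1.     -0.0016 -0.0002]] 77.00468125228394
187 [[0.473, 0.249], [0.475, 0.228], [0.476, 0.223]]
187 [[0.473, 0.249], [0.475, 0.228], [0.476, 0.223]]
200 [[0.467, 0.228], [0.474, 0.208], [0.476, 0.203]]
225 [[0.471, 0.186], [0.485, 0.171], [0.489, 0.168]]
250 [[0.491, 0.15], [0.511, 0.143], [0.516, 0.141]]
270 [[0.518, 0.13], [0.538, 0.13], [0.544, 0.13]]
290 [[0.549, 0.119], [0.569, 0.126], [0.574, 0.128]]
310 [[0.583, 0.12], [0.599, 0.134], [0.603, 0.137]]
330 [[0.614, 0.133], [0.624, 0.151], [0.627, 0.156]]
345 [[0.633, 0.149], [0.638, 0.169], [0.64, 0.174]]
361 [[0.648, 0.171], [0.648, 0.192], [0.648, 0.197]]
```

Emit:
{"op": "jog_arm", "data": {
  "rows": [
    [0, 0, 5, 0.03, -0.03, 0.045, 0],
    [0, 0, 13, 0.075, -0.07, 0.045, 0],
    [0, 0, 13, 0.12, -0.11, 0.045, 0],
    [0, 0, 13, 0.165, -0.15, 0.045, 0],
    [0, 0, 13, 0.21, -0.19, 0.045, 0],
    [0, 0, 13, 0.255, -0.225, 0.045, 0],
    [0, 0, 13, 0.3, -0.265, 0.045, 0],
    [0, 0, 13, 0.345, -0.3, 0.045, 0],
    [0, 0, 13, 0.345, -0.3, 0.045, 0],
    [0, 0, 13, 0.345, -0.3, 0.045, 0]
  ],
  "force": 10
}}

```text
time_s: 1.35
tcp_pos: [0.4737, 0.2603, 0.25]
eef_rot: [0.001, 1.573, -0.0]
wrist_force: [-0.9, 0.4, -0.1]
grip_width: 0.01
```

Emit:
{"op": "jog_arm", "data": {
  "rows": [
    [0, 0, 0, 0, 0, -0.04, 0],
    [0, 0, 0, 0, 0, -0.075, 0],
    [0, 0, 0, 0, 0, -0.093, 0],
    [0, 0, 0, 0, 0, -0.093, 0]
  ]
}}

```text
time_s: 1.85
tcp_pos: [0.4718, 0.2611, 0.1563]
eef_rot: [-0.003, 1.574, 0.001]
wrist_force: [0.1, 0.2, 0.3]
grip_width: 0.01
```

Run:
```python
from h import *
b=arm.camera("scene")[:,:,::-1]; cv2.imwrite("pics/s1.png",cv2.resize(b[150:310,200:380],None,fx=3.5,fy=3.5,interpolation=cv2.INTER_CUBIC)); print(arm.sense()["tcp_pos"],arm.sense()["wrist_force"])
```

```text
[0.47303508 0.26128923 0.15750034] [ 0.30475521 -0.54147086  0.11059129]
```

View pics/s1.png

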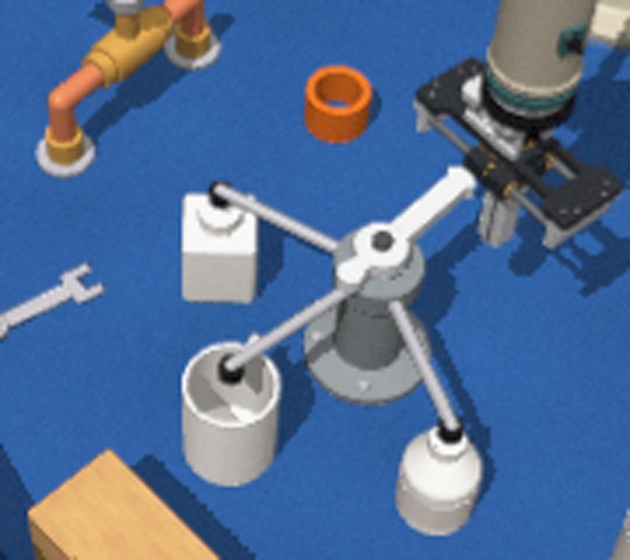

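Run:
```python
import numpy as np
hub=np.array([.5625,.2145]);c=np.array([.474,.260])
for ph in list(range(160,340,8)):
    t=np.radians(ph);print(ph,np.round(hub+.089*np.array([np.cos(t),np.sin(t)])-c,3))
```

```text
160 [ 0.005 -0.015]
168 [ 0.001 -0.027]
176 [-0.    -0.039]
184 [-0.    -0.052]
192 [ 0.001 -0.064]
200 [ 0.005 -0.076]
208 [ 0.01  -0.087]
216 [ 0.016 -0.098]
224 [ 0.024 -0.107]
232 [ 0.034 -0.116]
240 [ 0.044 -0.123]
248 [ 0.055 -0.128]
256 [ 0.067 -0.132]
264 [ 0.079 -0.134]
272 [ 0.092 -0.134]
280 [ 0.104 -0.133]
288 [ 0.116 -0.13 ]
296 [ 0.128 -0.125]
304 [ 0.138 -0.119]
312 [ 0.148 -0.112]
320 [ 0.157 -0.103]
328 [ 0.164 -0.093]
336 [ 0.17  -0.082]
```

Emit:
{"op": "jog_arm", "data": {
  "rows": [
    [0, 0, 0, 0.003, -0.015, 0, 0],
    [0, 0, 0, 0.001, -0.027, 0, 0],
    [0, 0, 0, 0, -0.039, 0, 0],
    [0, 0, 0, 0, -0.052, 0, 0],
    [0, 0, 0, 0.001, -0.064, 0, 0],
    [0, 0, 0, 0.005, -0.076, 0, 0],
    [0, 0, 0, 0.01, -0.087, 0, 0],
    [0, 0, 0, 0.016, -0.098, 0, 0],
    [0, 0, 0, 0.024, -0.107, 0, 0],
    [0, 0, 0, 0.034, -0.116, 0, 0]
  ]
}}

```text
time_s: 3.15
tcp_pos: [0.5082, 0.1436, 0.1572]
eef_rot: [-0.0, 1.573, -0.0]
wrist_force: [-2.3, 3.1, 0.3]
grip_width: 0.008
```

Run:
```python
from h import *
b=arm.camera("scene")[:,:,::-1]; cv2.imwrite("pics/s2.png",cv2.resize(b[150:310,200:380],None,fx=3.5,fy=3.5,interpolation=cv2.INTER_CUBIC)); print(arm.sense()["tcp_pos"],arm.sense()["wrist_force"])
```

```text
[0.50987082 0.14222426 0.1571328 ] [0.02960265 0.33933758 1.05191037]
```

View pics/s2.png

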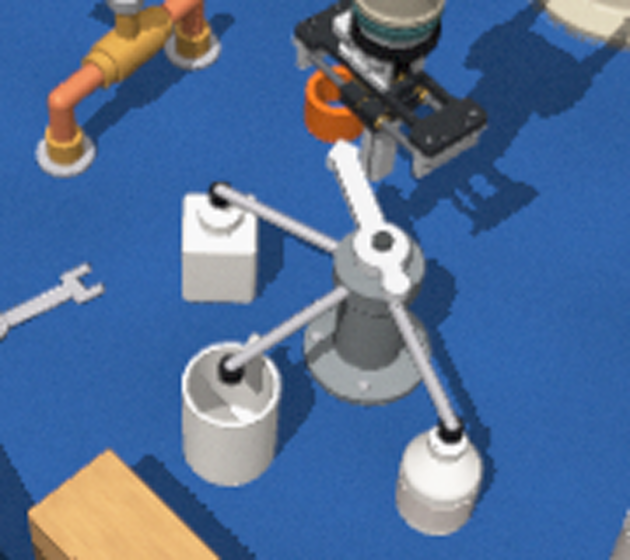

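Emit:
{"op": "jog_arm", "data": {
  "rows": [
    [0, 0, 0, 0.01, -0.007, 0, 0],
    [0, 0, 0, 0.021, -0.012, 0, 0],
    [0, 0, 0, 0.033, -0.016, 0, 0],
    [0, 0, 0, 0.045, -0.018, 0, 0],
    [0, 0, 0, 0.058, -0.018, 0, 0],
    [0, 0, 0, 0.07, -0.017, 0, 0],
    [0, 0, 0, 0.082, -0.014, 0, 0],
    [0, 0, 0, 0.092, -0.01, 0, 0],
    [0, 0, 0, 0.1, -0.006, 0, 0],
    [0, 0, 0, 0.106, -0.001, 0, 0]
  ]
}}

```text
time_s: 4.45
tcp_pos: [0.615, 0.1432, 0.1575]
eef_rot: [-0.001, 1.57, -0.001]
wrist_force: [-3.8, 0.2, -0.2]
grip_width: 0.008
```

Run:
```python
from h import *
b=arm.camera("scene")[:,:,::-1]; cv2.imwrite("pics/s3.png",cv2.resize(b[180:310,220:350],None,fx=4.5,fy=4.5,interpolation=cv2.INTER_CUBIC)); print(arm.sense()["tcp_pos"],arm.sense()["wrist_force"])
```

```text
[0.61590706 0.14394532 0.15747783] [-1.80449891 -1.23367578 -0.76371859]
```

View pics/s3.png

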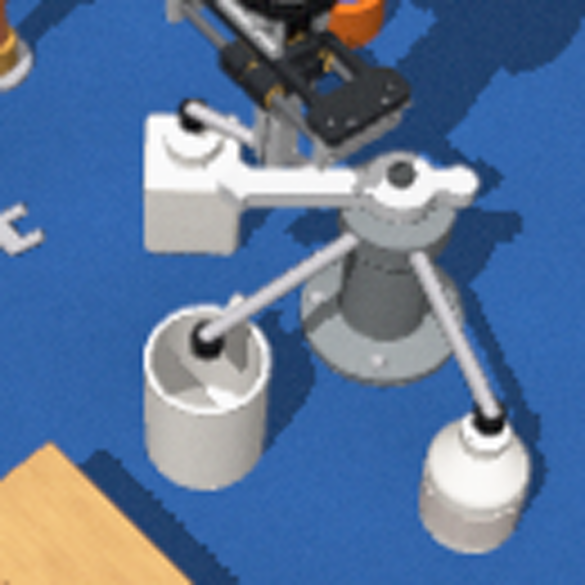

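Run:
```python
from h import *
hub=np.array([.5625,.2145]);t=plane(*S(222,183),.168)[:2];d=t-hub;print(t,np.linalg.norm(d),np.degrees(np.arctan2(d[1],d[0])))
```

```text
[0.65957604 0.14588667] 0.11887618366697383 -35.252663995996045
```

Emit:
{"op": "jog_arm", "data": {
  "rows": [
    [0, 0, 0, 0.005, 0.003, 0, 0],
    [0, 0, 0, 0.01, 0.0075, 0, 0],
    [0, 0, 0, 0.014, 0.012, 0, 0],
    [0, 0, 0, 0.018, 0.017, 0, 0],
    [0, 0, 0, 0.022, 0.022, 0, 0],
    [0, 0, 0, 0.0255, 0.027, 0, 0],
    [0, 0, 0, 0.028, 0.032, 0, 0],
    [0, 0, 0, 0.03, 0.036, 0, 0],
    [0, 0, 0, 0.032, 0.039, 0, 0],
    [0, 0, 0, 0.033, 0.041, 0, 0]
  ]
}}

```text
time_s: 5.75
tcp_pos: [0.6476, 0.1845, 0.1575]
eef_rot: [-0.0, 1.57, 0.0]
wrist_force: [-1.9, -3.0, 0.4]
grip_width: 0.007
```

Run:
```python
from h import *
b=arm.camera("scene")[:,:,::-1]; cv2.imwrite("pics/s4.png",cv2.resize(b[180:310,220:350],None,fx=4.5,fy=4.5,interpolation=cv2.INTER_CUBIC)); print(arm.sense()["tcp_pos"],arm.sense()["wrist_force"])
```

```text
[0.6476955  0.18470563 0.15752676] [-1.51855646 -1.85403208 -0.34067583]
```

View pics/s4.png

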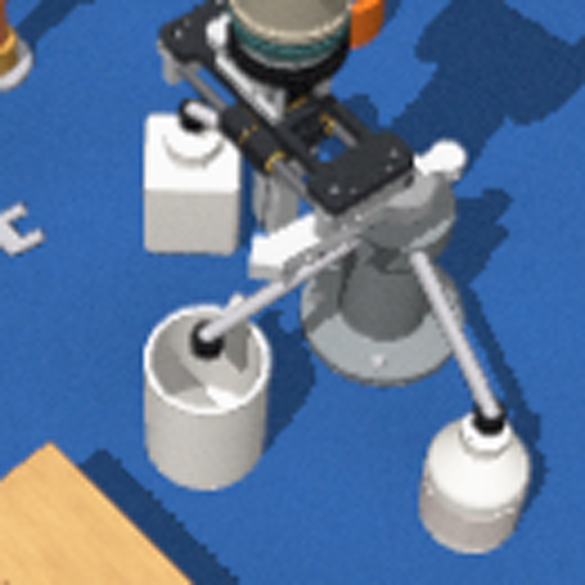

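Run:
```python
from h import *
hub=np.array([.5625,.2145])
for q,z in(((250,250),.168),((250,262),.161)):
    t=plane(*S(*q),z)[:2];d=t-hub;print(t,np.linalg.norm(d),np.degrees(np.arctan2(d[1],d[0])))
print([((proj("scene",[*(hub+.124*np.array([np.cos(a),np.sin(a)])),.17])[0]-[220,180])*4.5).round() for a in np.radians([-15,-10,-6,-2,1])])
```

```text
[0.67837668 0.20018473] 0.11675757460258226 -7.0425702179074126
[0.68112233 0.20404283] 0.11908236594026389 -5.037896211799662
[array([227., 232.]), array([234., 244.]), array([241., 253.]), array([248., 263.]), array([254., 269.])]
```

Emit:
{"op": "jog_arm", "data": {
  "rows": [
    [0, 0, 0, 0.0005, 0.002, 0, 0],
    [0, 0, 0, 0.001, 0.004, 0, 0],
    [0, 0, 0, 0.001, 0.006, 0, 0],
    [0, 0, 0, 0.001, 0.007, 0, 0],
    [0, 0, 0, 0.001, 0.007, 0, 0],
    [0, 0, 0, 0.001, 0.007, 0, 0]
  ]
}}

```text
time_s: 6.55
tcp_pos: [0.6487, 0.1914, 0.1576]
eef_rot: [0.0, 1.57, 0.0]
wrist_force: [-0.3, -2.9, 0.3]
grip_width: 0.007
```

Emit:
{"op": "jog_arm", "data": {
  "rows": [
    [0, 0, 0, 0, -0.015, 0, 0],
    [0, 0, 0, 0, -0.03, 0.03, 0],
    [0, 0, 0, -0.05, -0.06, 0.08, 0],
    [0, 0, 0, -0.1, -0.09, 0.1, 0],
    [0, 0, 0, -0.15, -0.12, 0.1, 0],
    [0, 0, 0, -0.2, -0.15, 0.1, 0],
    [0, 0, 0, -0.2, -0.17, 0.1, 0],
    [0, 0, 0, -0.2, -0.17, 0.1, 0]
  ]
}}

```text
time_s: 7.55
tcp_pos: [0.4483, 0.0205, 0.2583]
eef_rot: [0.003, 1.568, -0.002]
wrist_force: [0.6, 0.5, 1.1]
grip_width: 0.003
```

Run:
```python
from h import *
b=arm.camera("scene")[:,:,::-1]; cv2.imwrite("pics/s5.png",cv2.resize(b[180:310,220:350],None,fx=4.5,fy=4.5,interpolation=cv2.INTER_CUBIC))
a=arm.camera("top")[:,:,::-1]; cv2.imwrite("pics/t5.png",cv2.resize(a[120:240,140:280],None,fx=5,fy=5,interpolation=cv2.INTER_CUBIC)); cv2.imwrite("pics/t5full.png",a)
print(arm.sense()["tcp_pos"],arm.sense()["wrist_force"])
```

```text
[0.44908791 0.02163368 0.25784354] [0.18847617 0.51164401 0.29062605]
```

View pics/s5.png

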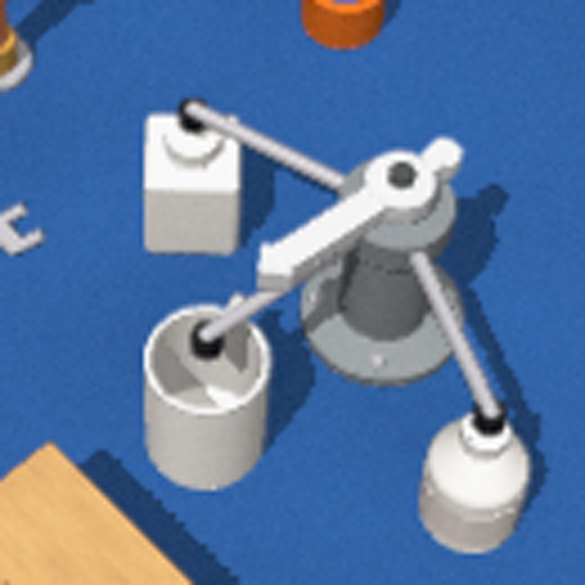

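View pics/t5.png

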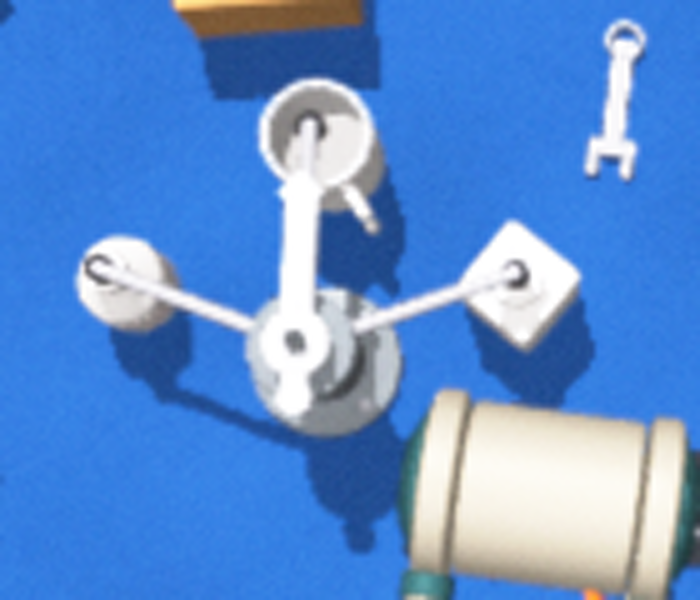

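Run:
```python
from h import *
jug=np.array([.7275,.217])
def rep(n,a,b):
    d=(b-a)[:2];d0=d/np.linalg.norm(d);r=jug-a[:2];print(n,np.linalg.norm(d),np.degrees(np.arctan2(d[1],d[0])),"jug y",d0[0]*r[1]-d0[1]*r[0])
hub=plane(*A(296,341),.171);hs=plane(*S(401,177),.172)
# bar centre in top at rows, via white mask edges
a=cv2.imread("pics/t5full.png").astype(int);cs=[]
for row in range(162,182):
    s=a[row,190:212];w=np.where(s.min(1)>225)[0]+190
    if len(w):cs.append((w.mean(),row,len(w)))
print([tuple(np.round(c,1)) for c in cs])
for n,p in(("A",[c for c in cs if 160<c[1]<175]),):
    P=np.array([plane("top",c[0],c[1],.17) for c in p]);k=np.polyfit(P[:,0],P[:,1],1);print("bar slope deg",np.degrees(np.arctan(k[0])),"jug off",jug[1]-np.polyval(k,jug[0]))
rep("tail-bar top",plane(*A(291,400),.17),plane(*A(302,190),.17))
rep("hub-bar top",hub,plane(*A(302,190),.17))
rep("scene",plane(*S(446,153),.17),plane(*S(276,255),.17))
rep("scene hub",hs,plane(*S(276,255),.17))
print(hub,hs)
```

```text
[(np.float64(201.1), np.float64(162.0), np.float64(7.0)), (np.float64(199.5), np.float64(163.0), np.float64(6.0)), (np.float64(199.5), np.float64(164.0), np.float64(6.0)), (np.float64(199.5), np.float64(165.0), np.float64(6.0)), (np.float64(199.5), np.float64(166.0), np.float64(6.0)), (np.float64(199.5), np.float64(167.0), np.float64(6.0)), (np.float64(199.5), np.float64(168.0), np.float64(6.0)), (np.float64(199.5), np.float64(169.0), np.float64(6.0)), (np.float64(199.5), np.float64(170.0), np.float64(6.0)), (np.float64(199.5), np.float64(171.0), np.float64(6.0)), (np.float64(199.5), np.float64(172.0), np.float64(6.0)), (np.float64(199.5), np.float64(173.0), np.float64(6.0)), (np.float64(199.0), np.float64(174.0), np.float64(7.0)), (np.float64(198.5), np.float64(175.0), np.float64(6.0)), (np.float64(198.5), np.float64(176.0), np.float64(6.0)), (np.float64(198.5), np.float64(177.0), np.float64(6.0)), (np.float64(199.9), np.float64(178.0), np.float64(8.0)), (np.float64(199.7), np.float64(179.0), np.float64(7.0)), (np.float64(198.5), np.float64(180.0), np.float64(6.0)), (np.float64(198.5), np.float64(181.0), np.float64(6.0))]
bar slope deg -1.5248204501502443 jug off 0.005729889274068228
tail-bar top 0.15167323449392422 -0.5277038733746131 jug y 0.003578913491461251
hub-bar top 0.10950415187154056 0.30773479928111575 jug y 0.0027809344215975343
scene 0.14559924032508653 -1.4233319939482434 jug y 0.003933890438691292
scene hub 0.10647782568229608 -0.9420048899357552 jug y 0.0034352335588040024
[0.5632642  0.21333691 0.171     ] [0.56161432 0.21629189 0.172     ]
```

Emit:
{"op": "jog_arm", "data": {
  "rows": [
    [0, 0, 0, 0.01, -0.03, 0, 0],
    [0, 0, 0, 0.025, -0.08, 0, 0],
    [0, 0, 0, 0.045, -0.13, 0, 0],
    [0, 0, 0, 0.065, -0.18, 0, 0],
    [0, 0, 0, 0.085, -0.23, 0, 0],
    [0, 0, 0, 0.1, -0.28, 0, 0],
    [0, 0, 0, 0.104, -0.295, 0, 0],
    [0, 0, 0, 0.104, -0.295, -0.05, 0],
    [0, 0, 0, 0.104, -0.295, -0.095, 0],
    [0, 0, 0, 0.104, -0.295, -0.104, 0]
  ]
}}

```text
time_s: 8.9
tcp_pos: [0.551, -0.271, 0.1502]
eef_rot: [0.003, 1.576, 0.005]
wrist_force: [-0.5, 0.3, 1.0]
grip_width: 0.008
```

Run:
```python
from h import *
np.set_printoptions(precision=3,suppress=True)
b=arm.camera("scene")[:,:,::-1]; cv2.imwrite("pics/s6.png",cv2.resize(b[110:240,160:320],None,fx=4,fy=4,interpolation=cv2.INTER_CUBIC))
print(arm.sense()["tcp_pos"],arm.sense()["wrist_force"])
piv=np.array([.559,-.178]);c=np.array([.552,-.274])
for deg in range(-66,20,7):
    t=np.radians(deg);u=np.array([np.cos(t),np.sin(t)]);n=np.array([-u[1],u[0]])
    off=.009+.008*abs(n[0])+.0125*abs(n[1]);print(deg,piv+.085*u-off*n-c)
```

```text
[ 0.552 -0.272  0.151] [-0.346 -0.051 -0.755]
-66 [0.022 0.01 ]
-59 [0.032 0.012]
-52 [0.041 0.015]
-45 [0.05  0.019]
-38 [0.059 0.025]
-31 [0.068 0.032]
-24 [0.075 0.04 ]
-17 [0.081 0.049]
-10 [0.087 0.059]
-3 [0.091 0.07 ]
4 [0.093 0.08 ]
11 [0.095 0.09 ]
18 [0.095 0.1  ]
```

View pics/s6.png

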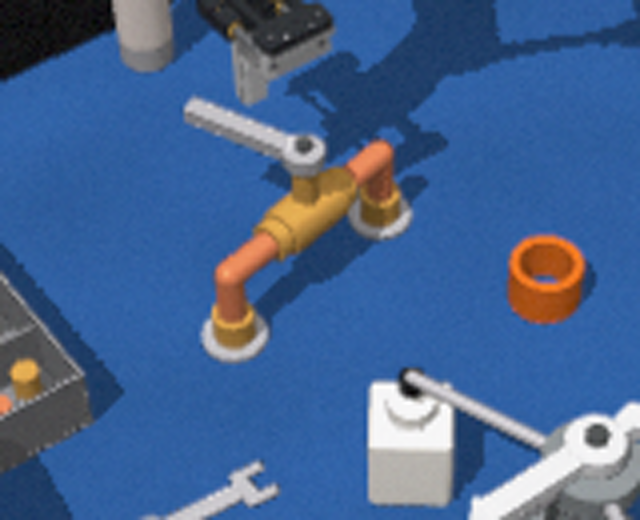

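Emit:
{"op": "jog_arm", "data": {
  "rows": [
    [0, 0, 0, 0.012, 0.006, 0, 0],
    [0, 0, 0, 0.022, 0.01, 0, 0],
    [0, 0, 0, 0.032, 0.012, 0, 0],
    [0, 0, 0, 0.041, 0.015, 0, 0],
    [0, 0, 0, 0.05, 0.019, 0, 0],
    [0, 0, 0, 0.059, 0.025, 0, 0],
    [0, 0, 0, 0.068, 0.032, 0, 0],
    [0, 0, 0, 0.075, 0.04, 0, 0],
    [0, 0, 0, 0.081, 0.049, 0, 0],
    [0, 0, 0, 0.087, 0.059, 0, 0]
  ]
}}

```text
time_s: 10.2
tcp_pos: [0.64, -0.2144, 0.1536]
eef_rot: [-0.0, 1.57, -0.0]
wrist_force: [-2.8, -4.3, -0.9]
grip_width: 0.004
```

Emit:
{"op": "jog_arm", "data": {
  "rows": [
    [0, 0, 0, 0.003, 0.006, 0, 0],
    [0, 0, 0, 0.004, 0.012, 0, 0],
    [0, 0, 0, 0.005, 0.017, 0, 0],
    [0, 0, 0, 0.006, 0.022, 0, 0],
    [0, 0, 0, 0.007, 0.026, 0, 0],
    [0, 0, 0, 0.007, 0.028, 0, 0],
    [0, 0, 0, 0.007, 0.028, 0, 0]
  ]
}}

```text
time_s: 11.08
tcp_pos: [0.6465, -0.1864, 0.1536]
eef_rot: [0.0, 1.57, 0.0]
wrist_force: [-2.1, -3.0, -0.7]
grip_width: 0.009
```

Run:
```python
from h import *
b=arm.camera("scene")[:,:,::-1]; cv2.imwrite("pics/s7.png",cv2.resize(b[110:240,160:320],None,fx=4,fy=4,interpolation=cv2.INTER_CUBIC))
print(arm.sense()["tcp_pos"],arm.sense()["wrist_force"])
```

```text
[ 0.64658408 -0.18638038  0.15360363] [-2.37938826 -2.70579324  0.13383166]
```

View pics/s7.png

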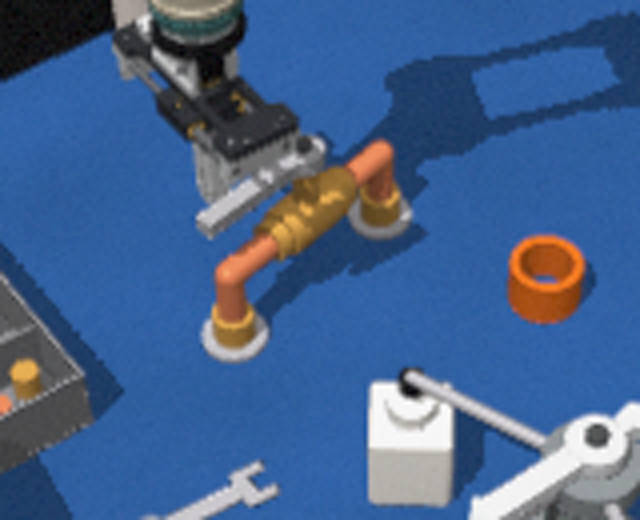

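Emit:
{"op": "jog_arm", "data": {
  "rows": [
    [0, 0, 0, 0, 0.002, 0, 0],
    [0, 0, 0, 0, 0.004, 0, 0],
    [0, 0, 0, 0, 0.005, 0, 0],
    [0, 0, 0, 0, 0.005, 0, 0]
  ]
}}

```text
time_s: 11.62
tcp_pos: [0.6463, -0.1828, 0.1536]
eef_rot: [-0.002, 1.571, -0.001]
wrist_force: [-1.8, -5.8, 0.1]
grip_width: 0.004
```

Emit:
{"op": "jog_arm", "data": {
  "rows": [
    [0, 0, 0, 0, 0.002, 0, 0],
    [0, 0, 0, 0, 0.003, 0, 0],
    [0, 0, 0, 0, 0.003, 0, 0]
  ]
}}

```text
time_s: 12.0
tcp_pos: [0.6463, -0.1825, 0.1537]
eef_rot: [-0.006, 1.57, -0.005]
wrist_force: [-3.0, -11.0, -0.8]
grip_width: 0.002
```

Emit:
{"op": "jog_arm", "data": {
  "rows": [
    [0, 0, 0, 0, 0.002, 0, 0],
    [0, 0, 0, 0, 0.004, 0, 0],
    [0, 0, 0, 0, 0.004, 0, 0]
  ]
}}

```text
time_s: 12.38
tcp_pos: [0.6463, -0.1822, 0.1538]
eef_rot: [-0.011, 1.57, -0.01]
wrist_force: [-3.4, -16.7, -1.8]
grip_width: 0.005
```

Emit:
{"op": "jog_arm", "data": {
  "rows": [
    [0, 0, 0, 0, -0.01, 0, 0],
    [0, 0, 0, 0, -0.035, 0, 0],
    [0, 0, 0, 0, -0.04, 0.05, 0],
    [0, 0, 0, -0.04, -0.06, 0.1, 0],
    [0, 0, 0, -0.09, -0.09, 0.12, 0],
    [0, 0, 0, -0.14, -0.11, 0.12, 0],
    [0, 0, 0, -0.19, -0.12, 0.12, 0],
    [0, 0, 0, -0.24, -0.13, 0.12, 0],
    [0, 0, 0, -0.28, -0.14, 0.12, 0],
    [0, 0, 0, -0.28, -0.14, 0.12, 0]
  ]
}}

```text
time_s: 13.62
tcp_pos: [0.3647, -0.315, 0.2741]
eef_rot: [0.003, 1.569, -0.002]
wrist_force: [0.6, -0.0, -0.1]
grip_width: 0.004
```

Run:
```python
from h import *
b=arm.camera("scene")[:,:,::-1]; cv2.imwrite("pics/s8.png",cv2.resize(b[110:310,160:350],None,fx=3,fy=3,interpolation=cv2.INTER_CUBIC))
a=arm.camera("top")[:,:,::-1]; cv2.imwrite("pics/t8.png",cv2.resize(a[120:240,140:370],None,fx=3.4,fy=3.4,interpolation=cv2.INTER_CUBIC))
cv2.imwrite("pics/t8b.png",cv2.resize(a[140:240,270:370],None,fx=5,fy=5,interpolation=cv2.INTER_CUBIC))
print(arm.sense()["tcp_pos"],arm.sense()["wrist_force"])
```

```text
[ 0.36699327 -0.31493418  0.27387888] [-0.06209718 -0.41731731 -0.30362465]
```

View pics/s8.png

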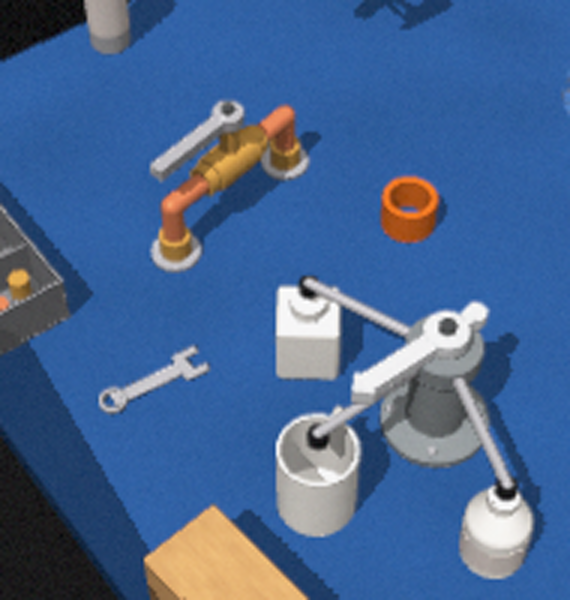

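View pics/t8.png

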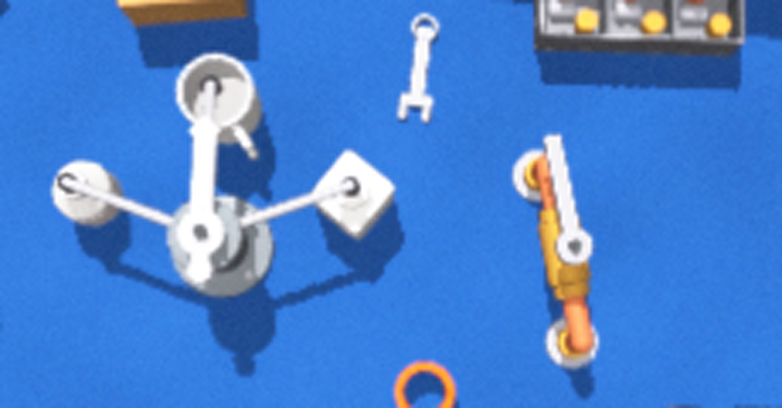

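View pics/t8b.png

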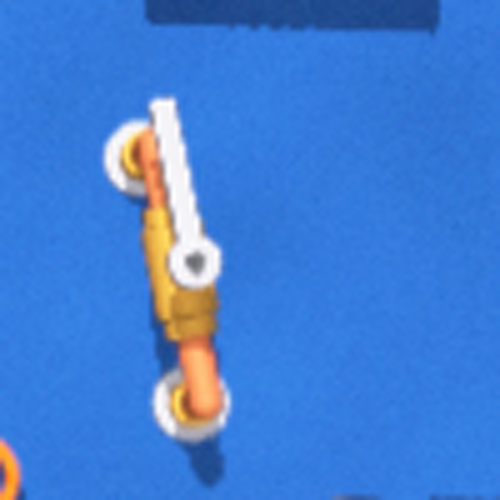

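Run:
```python
from h import *
d=plane(*B(163,100),.167)-plane(*B(194,261),.167);print(np.degrees(np.arctan2(d[1],d[0])),"pipe 11.4")
a,b=cv2.imread("pics/top0.png"),arm.camera("top")[:,:,::-1]
m=(cv2.absdiff(a,b).max(2)>60)[90:250,60:460];n,l,s,c=cv2.connectedComponentsWithStats(m.astype(np.uint8))
print([(x[:5].tolist()) for x in s[1:] if x[4]>8])
print(arm.sense()["qd"].round(3))
```

```text
11.479801116817345 pipe 11.4
[[135, 67, 5, 17, 66], [240, 69, 10, 30, 171], [142, 72, 2, 16, 25], [253, 87, 28, 16, 167], [152, 97, 4, 7, 18], [137, 104, 10, 29, 169], [254, 117, 24, 13, 123], [276, 139, 79, 21, 967], [152, 140, 6, 18, 78]]
[ 0.015  0.01  -0.004 -0.006 -0.    -0.001]
```

Run:
```python
from workcell import arm
print(arm.sign_off())
```

```text
the job is handed in; nothing more can be done
None
```

I pushed the selector arm round with the closed fingertips until it points at the jug, which stands under the middle nozzle. Then I pushed the supply handle round to its open stop, backed the tool clear and handed the job in. The clock stood at about 14 s.

What the last checks showed:
- **Selector:** its line passes about 3–6 mm from the jug's centre, against a limit of 15 mm. The two cameras disagreed by 1–2° on the arm's direction (+0.3° to -1.5°), but every estimate was well inside the limit. I made these measurements before pushing the valve. In the pictures taken afterwards the arm looks the same.
- **Valve handle:** it measures 11.5° in the world frame and the pipe 11.4°, so they are in line. The fingertip stopped moving while the force rose to about 17 N, so the handle is at its stop.
- **Everything else:** comparing the top view before and after, only the selector, the handle, their shadows and the robot had changed. The tool was clear, and its wrist force was near zero.

No check failed.

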